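# Back the carving turntable up one ratchet notch

### The job

The carving turntable is locked by its ratchet. With closed fingertips, flip the red-knobbed pawl up off the teeth so that it stays back on its own, push the orange peg to turn the table backward (clockwise seen from above) by exactly one notch, then push the red knob back over so that the pawl drops fully into the next notch. Grasp and lift nothing, leave the carved rosette lying on the middle of the turntable and do not disturb the glue bottle, the tin or the screwdriver.

Things in the scene. Friction and masses are not known exactly. Their poses are not given: they have to be found in the camera images.
- stand: green fixed base screwed to the bench, a disc 290 mm across, 18 mm high; origin on the turntable's vertical axis at bench height. Its +y axis points along the radius to the pawl, where a 60 mm wide tongue reaches 215 mm out. The pawl's pivot lies between two steel cheeks 66 mm high, 172 mm from the axis and 55 mm above the bench
- disc_top (a point): centre of the top of the turntable's wooden disc, 60 mm above the bench, on the axis. The disc is 216 mm across. Under it turns a steel ring 280 mm across, its top 35 mm above the bench, with 12 brass saw teeth 12 mm high round the rim (112 to 140 mm from the axis), 30 degrees apart
- wheel (a joint): turn of the turntable in rad, growing clockwise seen from above (backward). The pawl starts in the notch at 0, with play of 0.08 either way; the next notch backward is at 0.524 with the same play. With the pawl down, steep tooth faces stop a backward turn; forward turning lifts the pawl over the ramps. Turns stiffly (0.2 N m, 2 to 3 N at the peg) and stays where it is left
- wheel_peg (a point): centre of the top of the orange upright push peg, 16 mm in diameter, 42 mm tall, fixed on the wooden disc 90 mm from the axis; its top is 102 mm above the bench. With the turntable at 0 it lies at -60 degrees in the base's frame (counter-clockwise positive from above, 0 along the base's x); one notch backward at -90 degrees, opposite the pawl
- pawl (a joint): angle of the pawl about its horizontal pivot in rad: 0 fully down in a notch, 1.15 lifted right back to its stop. It tips over like a toggle by its knob's weight: below 0.5 it falls down, above 0.75 it falls back to the stop and stays. Under 2 N at the knob moves it. Its nose, 10 mm wide, 126 mm from the axis, goes fully down only where a notch lies under it
- pawl_knob (a point): centre of the red ball knob, 24 mm in diameter, on a 9 mm stem 75 mm from the pivot. Pawl down: 136 mm from the axis, 121 mm above the bench. Pushed away from the axis it lifts the pawl, passes 130 mm height and stops 217 mm from the axis, 115 mm high. The lifted nose then stands up to 107 mm height, 150 mm from the axis, behind a finger that pushed: withdraw upward
- rosette: loose pale carved wooden rosette, 96 mm across and 12 mm thick with a boss 34 mm wide to 22 mm, lying on the middle of the wooden disc; origin at the centre of its underside. To be left there; it may turn with the disc
- glue: yellow glue bottle with a white cap standing beside the turntable, 54 mm across, 120 mm tall; origin at the centre of its underside. Bystander
- tin: blue-banded steel tin standing beside the turntable, 72 mm across, 75 mm tall; origin at the centre of its underside. Bystander
- screwdriver: screwdriver with a dark wooden handle lying beside the turntable along its own x, 220 mm long, under 35 mm high. Bystander
Mind the look-alikes: they are no part of the job. Several things have the shape of the rosette; the one meant has the colours described above.

How it is judged:
By the outcome, as a careful person would: the job done as asked, in the order asked, and still so for the second after the job is handed in, with the robot touching nothing.
It also fails if it takes over 59 s, if anything falls off the work surface, if the arm or the gripper's body presses on something with over 40 N, if the wrist force passes 120 N, or if a joint passes its speed limit or range.

### The arm

A 6-joint arm with a two-finger parallel gripper is mounted at the origin on the work surface. World frame = base frame: x ahead of the robot, y to its left, z up, the work surface at z = 0. Lengths are in m, angles in degrees, forces in N, time in s.
With the tool pointing down it reaches from about 0.25 to 0.85 m from the base axis. Payload 12.5 kg.
Tool frame: the origin (TCP) lies midway between the tips of the shut fingers; the grasp point (between the pads) lies 19 mm behind it; z points along the fingers, y is the line along which they close (so a half turn about z gives the same grasp; the last joint's range is limited). The gripper opens to 93 mm and grips with 3 to 60 N. Pads are 15 mm wide; open, the fingers measure 128 mm over their backs; the gripper's body (75 mm by 188 mm) begins 65 mm behind the grasp point.
Start: joints at [-68.159, 20.094, 94.641, -0, 65.266, -4.847], TCP at [0.247, -0.491, 0.219] pointing down, gripper open.
Joint ranges: [-157.81, 157.81], [-45, 120.19], [0.68, 151.7], [-89.99, 269.99], [4.06, 180], [-164.3, 164.3]. Speed limits (degrees/s): [127.2, 127.2, 159.86, 180, 180, 180].

### API

Orientations are given as [roll, pitch, yaw] about the fixed x, y, z axes, in that order (R = Rz(yaw) Ry(pitch) Rx(roll)).
In Python, from workcell import * gives the robot as it stands. The module is installed in compiled form; this text tells all that it offers.
- The arm moves only by the tool step_arm, never from a script. Its argument "deltas" is a list of rows, each a list of 7 numbers: the opening in per cent of the stroke, from 0 (shut) to 100 (fully open), then the shift along the tool's x, y, z in cm, then the turn, a rotation vector about the tool's x, y, z in rad. A call has 1 to 8 rows; each row is the pose to reach, as a shift and turn from the pose commanded when the call began, along the tool's axes at that moment; what a row does not reach only later rows make up. A row lasts 1/12 s, in which the tool goes at most 41.7 mm and 7.16 degrees, less where a joint would pass 70% of its speed; a pose out of reach is approached as far as the arm can. A call with a gripper value outside its range is refused whole. The fingers move at their own pace and stop on an object; "grip_force" is the grip in N (left out, the last holds). Time passes only in rows, so rows that repeat a pose let the fingers close. It gives the time, the measured TCP pose, the force, the opening and the grip force at its end, in the units of the state.
- get_obs(): the state, without advancing time (a new reading comes with each control period).
- camera(name): name is "side" or "top" or "wrist"; returns the picture (384x512x3 uint8, red, green, blue); there is no depth.
- camera_model(name): a dict with "vfov" (degrees; the focal length in pixels is half the picture's height over the tangent of half this angle, whatever the lens; pixels are square), "cx", "cy" (the principal point, pixels), "T" (4x4, takes a point from camera to world coordinates); the wrist camera has in their place "T_tool_cam" (4x4, takes a point from camera to tool coordinates, whose origin is the TCP and whose axes are the flange's). Camera axes: x right, y up, looking along -z (the intrinsics and any distortion apply to the point x, -y, -z); pixel columns grow to the right and rows downward; lengths in m; the calibration is good to about 2 mm. A picture is of the moment at which its call begins: read the wrist's pose just before it. camera_model takes no time and is no camera call.
- sign_off(): hands the job in; it is judged then, once.
The state is a dict: "time_s": time; "joints": joint angles; "dq": joint speeds; "tau": joint torques, N m; "tool_pos": TCP position; "eef_rot": TCP orientation; "ft_force": force on the tool from outside, world axes, zero at the start; "ft_torque": the same for the moment, N m; "opening": finger opening in m; "gripper_force": force on a finger pad.
Only numpy, scipy, OpenCV 4.12 (cv2) and the standard library are available. Lean on these libraries where they do the work, as an engineer would, in place of code of your own. Each camera call takes 0.05 s, during which the arm holds its last target. There are 200 camera calls.

## Working session

There is one attempt and no reset: what is moved stays moved. The work goes in short steps, Python scripts to look and compute and a tool call to move; the robot and the scene stay as the last step left them, time stands still between calls to the robot, and variables do not carry over. Pictures are saved under pics/ and viewed, at most 10 in all, crops included, and the job is handed in when it is done.

Besides the shell and the picture viewer there is one more tool, called as a command line: name --pt "numbers of a row" for each row, then --argument value for the rest. step_arm: Moves the arm, as the interface text tells. Its arguments: {"type":"object","properties":{"deltas":{"type":"array"},"grip_force":{"type":"number"}},"required":["deltas"]}

```bash
mkdir -p pics; python3 - <<'E'
from workcell import *
import cv2,numpy as np
for n in("side","top"):
    im=camera(n); cv2.imwrite(f"pics/{n}0.png",im[:,:,::-1]); m=camera_model(n); print(n,m)
o=get_obs();print(o)
E
```

```text
side {'vfov': 46.030472692808246, 'cx': 249.4590755762694, 'cy': 183.92374830634608, 'T': array([[-0.95307059,  0.23068062, -0.19606861,  0.30222472],
       [-0.30244836, -0.75429244,  0.58272455,  0.59713943],
       [-0.01346981,  0.61467826,  0.78866292,  0.98955542],
       [ 0.        ,  0.        ,  0.        ,  1.        ]])}
top {'vfov': 57.8982545909548, 'cx': 254.20319883792723, 'cy': 187.65998740600858, 'T': array([[ 0.00530854,  0.98267758, -0.1852474 ,  0.37511352],
       [-0.99996388,  0.00398691, -0.00750617, -0.08140995],
       [-0.00663758,  0.18528055,  0.98266325,  0.95991458],
       [ 0.        ,  0.        ,  0.        ,  1.        ]])}
{'time_s': 0.1, 'joints': array([-6.81611645e+01,  2.01207499e+01,  9.46712926e+01, -1.91139440e-04,
        6.52649570e+01, -4.84585350e+00]), 'dq': array([ 0.02897515, -0.08632519, -0.06236082, -0.11666895, -0.04686141,
        0.07778567]), 'tau': array([-3.10187443e-04, -4.98028529e+01, -2.85704613e+01,  6.99929637e-02,
        2.38553889e-02, -5.50385346e-05]), 'tool_pos': array([ 0.24691936, -0.49113224,  0.21817325]), 'eef_rot': array([-1.79943190e+02, -4.64215042e-03,  2.66847667e+01]), 'ft_force': array([-1.26751813, -0.46164752, -0.58419565]), 'ft_torque': array([-0.0127076 , -0.01901987, -0.00573085]), 'gripper_force': 0.0, 'opening': 0.0931429863941855}
```

View pics/side0.png

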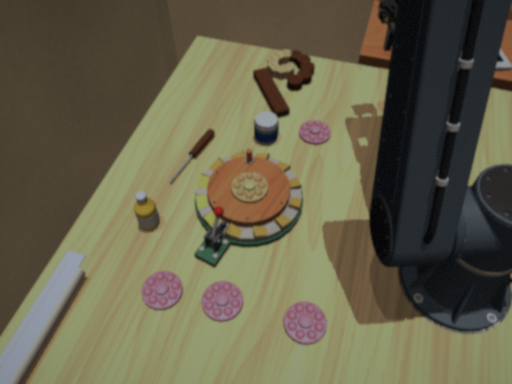

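View pics/top0.png

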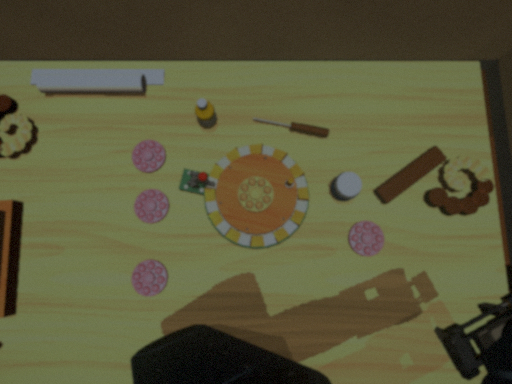

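The pale rosette on the disc is at side (249,187) and top (256,194). The pink rosettes, at top (149,156), (152,206), (150,278) and (366,238), are look-alikes. The knob is at side (219,211) and top (203,177); the peg is at side (249,156) and top (289,184). I'll enlarge this area and measure it.

```bash
cat >h.py <<'E'
from workcell import *
import cv2,numpy as np
def ray(n,u,v):
    m=camera_model(n);f=192/np.tan(np.radians(m['vfov']/2));T=m['T']
    return T[:3,3],T[:3,:3]@np.array([(u-m['cx'])/f,-(v-m['cy'])/f,-1])
def onz(n,u,v,z):
    o,d=ray(n,u,v);return o+d*(z-o[2])/d[2]
def tri(a,b):
    (o,d),(p,e)=ray("side",*a),ray("top",*b)
    s=np.linalg.lstsq(np.c_[d,-e],p-o,rcond=None)[0];A=o+s[0]*d;B=p+s[1]*e
    return (A+B)/2,np.linalg.norm(A-B)
def blob(im,lo,hi,roi,big=True):
    x0,y0,x1,y1=roi;h=cv2.cvtColor(im,cv2.COLOR_RGB2HSV);m=cv2.inRange(h,np.array(lo),np.array(hi))
    k=np.zeros_like(m);k[y0:y1,x0:x1]=m[y0:y1,x0:x1]
    n,l,s,c=cv2.connectedComponentsWithStats(k)
    i=1+np.argmax(s[1:,4]);return c[i],s[i],(l==i).astype(np.uint8)
E
python3 - <<'E'
from h import *
S=cv2.imread("pics/side0.png")[:,:,::-1].copy();P=cv2.imread("pics/top0.png")[:,:,::-1].copy()
c=[cv2.resize(S[140:270,180:310],(390,390),interpolation=2),cv2.resize(P[130:260,175:305+10][:, :130],(390,390),interpolation=2)]
cv2.imwrite("pics/c.png",np.hstack(c)[:,:,::-1])
kn=[]
for n,im,roi in(("side",S,(200,200,235,225)),("top",P,(190,165,215,190))):
    b=blob(im,(0,170,90),(6,255,255),roi);print(n,"knob",b[0],b[1]);kn.append(b[0])
print(tri(*kn))
for n,im,roi in(("side",S,(190,140,310,245)),("top",P,(200,140,315,250))):
    c,s,m=blob(im,(6,120,60),(15,255,255),roi)
    ct=cv2.findContours(m,0,1)[0];e=cv2.fitEllipse(cv2.convexHull(max(ct,key=len)));print(n,"disc",e,onz(n,*e[0],.06))
E
```

```text
side knob [217.96610169 210.37288136] [214 207   9   8  59]
top knob [202.125 176.1  ] [199 173   7   7  40]
(array([0.56236329, 0.05377042, 0.12461113]), np.float64(0.002517639528754972))
side disc ((248.16761779785156, 189.75875854492188), (67.27550506591797, 82.40489959716797), 87.75434112548828) [ 0.53073211 -0.07050646  0.06      ]
top disc ((257.3339538574219, 214.69993591308594), (25.764158248901367, 71.29375457763672), 95.61133575439453) [ 0.47325202 -0.08305585  0.06      ]
```

View pics/c.png

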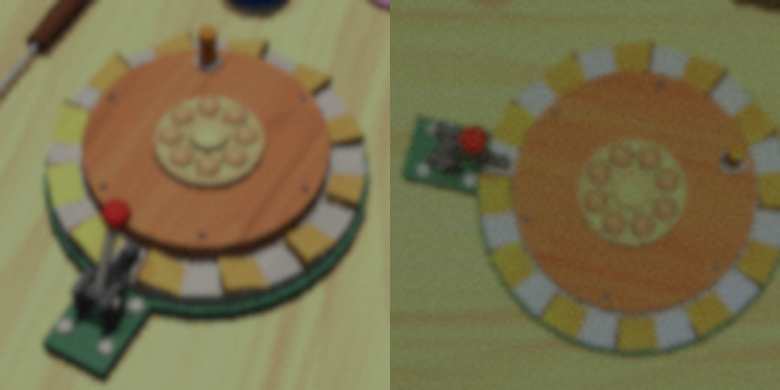

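The crops confirm the pale rosette in the middle of the disc. The peg top is at side (249,150) and top (290.7,180), and the red knob sits on its stem over the green tongue.

```bash
python3 - <<'E'
from h import *
C1=onz("side",248.7,190.2,.06);C2=onz("top",256.7,194,.06)
print(C1,C2)
# outer contours: bright saw ring in top view
print("peg",onz("side",249.2,150.2,.102),onz("top",290.7,180.5,.102),tri((249.2,150.2),(290.7,180.5)))
K=tri((218.0,210.4),(202.1,176.1))[0]
C=(C1+C2)/2
for c in(C1,C2,C):
    for z in [K,onz("side",218,210.4,.121),onz("top",202.1,176.1,.121)]:
        d=(z-c)[:2];print(np.linalg.norm(d),np.degrees(np.arctan2(d[1],d[0])))
p=tri((249.2,150.2),(290.7,180.5))[0]-C;print(np.linalg.norm(p[:2]),np.degrees(np.arctan2(p[1],p[0])))
print("rosette",onz("side",249.2,187,.07),onz("top",256,194,.07))
print("glue top",onz("side",140,196,.12),onz("top",203,103,.12),"tin",onz("top",347,184,.075))
E
```

```text
[ 0.52898396 -0.06954737  0.06      ] [ 0.52782551 -0.0811906   0.06      ]
peg [ 0.55772361 -0.16619215  0.102     ] [ 0.5556021  -0.16685157  0.102     ] (array([ 0.55686683, -0.16685097,  0.1011488 ]), np.float64(0.002135473368010203))
0.12779288181960202 74.88352866761332
0.12618590809385133 73.57736290340125
0.12809074797022674 75.11694573838258
0.1393485250615483 75.67216665745823
0.1376988988598434 74.48473237689434
0.139653442073575 75.88456140322884
0.1335675461377436 75.29490485141876
0.13193827502020042 74.05084179656494
0.13386909703232167 75.51732879067116
0.09580732698520338 -72.7179068690335
rosette [ 0.52844296 -0.07256469  0.07      ] [ 0.52612093 -0.07937308  0.07      ]
glue top [0.75847511 0.06647817 0.12      ] [0.75551575 0.05849206 0.12      ] tin [ 0.55257515 -0.31539886  0.075     ]
```

```bash
cat >>h.py <<'E'
from scipy.spatial.transform import Rotation as Ro
C=np.array([.5275,-.0775]);PH=75.3
def pol(r,a,z): # a: angle in world degrees
    return np.array([C[0]+r*np.cos(np.radians(a)),C[1]+r*np.sin(np.radians(a)),z])
def plan(p,yaw):
    o=get_obs();R=Ro.from_euler('xyz',o['eef_rot'],degrees=True)
    d=R.inv().apply(np.array(p)-o['tool_pos'])*100
    w=(R.inv()*Ro.from_euler('xyz',[180,0,yaw],degrees=True)).as_rotvec()
    print(np.round(d,2),np.round(w,3))
E
python3 -c "
from h import *
plan(pol(.1,PH,.22),PH)"
```

```text
[ 50.26 -31.86  -0.15] [-0.001 -0.    -0.848]
```

step_arm --pt "0 3 -1.9 0 0 0 -0.05" --pt "0 6 -3.8 0 0 0 -0.1" --pt "0 9 -5.7 0 0 0 -0.15" --pt "0 12 -7.6 0 0 0 -0.2" --pt "0 15 -9.5 0 0 0 -0.25" --pt "0 18 -11.4 0 0 0 -0.3" --pt "0 21 -13.3 0 0 0 -0.35" --pt "0 24 -15.2 0 0 0 -0.4" --grip_force 10

```text
time_s: 0.77
tool_pos: [0.3936, -0.2461, 0.2185]
eef_rot: [-180.0, -0.0, 49.7]
ft_force: [0.2, -0.3, 0.1]
opening: 0.0442
gripper_force: 0.0
```

```bash
python3 -c "
from h import *
plan(pol(.1,PH,.22),PH)"
```

```text
[30.54 -5.   -0.14] [-0.    -0.    -0.446]
```

step_arm --pt "0 3.8 -0.6 0 0 0 -0.06" --pt "0 7.6 -1.2 0 0 0 -0.12" --pt "0 11.4 -1.9 0 0 0 -0.18" --pt "0 15.2 -2.5 0 0 0 -0.24" --pt "0 19 -3.1 0 0 0 -0.3" --pt "0 22.8 -3.8 0 0 0 -0.36" --pt "0 26.6 -4.4 0 0 0 -0.42" --pt "0 29.8 -4.9 0 0 0 -0.446"

```text
time_s: 1.43
tool_pos: [0.5497, 0.0133, 0.2184]
eef_rot: [-180.0, -0.0, 75.4]
ft_force: [0.4, -0.3, 0.3]
opening: 0.0005
gripper_force: 0.0
```

step_arm --pt "0 0 0 0 0 0 0" --pt "0 0 0 0 0 0 0"

```text
time_s: 1.6
tool_pos: [0.5491, 0.0121, 0.218]
eef_rot: [-179.9, 0.0, 75.3]
ft_force: [-1.1, 0.1, -0.2]
opening: 0.0007
gripper_force: 0.0
```

```bash
python3 - <<'E'
from h import *
o=get_obs();print(o['tool_pos'],o['opening'])
plan(pol(.1,PH,.11),PH)
W=camera("wrist");cv2.imwrite("pics/w.png",W[:,:,::-1])
m=camera_model("wrist");print(m)
T=np.eye(4);T[:3,:3]=Ro.from_euler('xyz',o['eef_rot'],degrees=True).as_matrix();T[:3,3]=o['tool_pos']
A=np.linalg.inv(T@m['T_tool_cam']);f=192/np.tan(np.radians(m['vfov']/2))
for n,p in(("knob",pol(.136,PH,.121)),("peg",pol(.09,PH-150,.102)),("C",pol(0,0,.082))):
    q=A[:3,:3]@p+A[:3,3];print(n,m['cx']+f*q[0]/-q[2],m['cy']-f*q[1]/-q[2])
E
```

```text
[0.54907143 0.01209479 0.21801961] 0.0007265354312159151
[ 0.79  0.2  10.8 ] [-0.001  0.    -0.   ]
{'vfov': 61.893815911925344, 'cx': 259.38402150613035, 'cy': 193.48074434332227, 'T_tool_cam': array([[ 7.30452137e-04,  9.55137288e-01,  2.96162500e-01,
         8.30813142e-02],
       [ 9.99999057e-01, -1.04221351e-03,  8.94797749e-04,
        -4.58559530e-04],
       [ 1.16331926e-03,  2.96161567e-01, -9.55137149e-01,
        -1.66009725e-01],
       [ 0.00000000e+00,  0.00000000e+00,  0.00000000e+00,
         1.00000000e+00]])}
knob 262.6720660297756 144.18499101925178
peg 303.6641170972631 340.69713023040003
C 261.9253934206006 266.73386939124254
```

View pics/w.png

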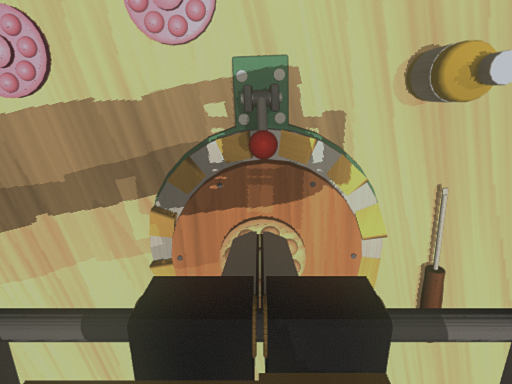

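The wrist view shows the knob at (263,145) against a prediction of (262.7,144.2), so the pose is confirmed. Next I go down and push outward.

step_arm --pt "0 0.2 0.2 2.6 0 0 0" --pt "0 0.4 0.2 5.2 0 0 0" --pt "0 0.5 0.2 7.8 0 0 0" --pt "0 0.5 0.2 9.6 0 0 0" --pt "0 0.5 0.2 10.6 0 0 0" --pt "0 0.5 0.2 10.6 0 0 0"

```text
time_s: 2.15
tool_pos: [0.5508, 0.0143, 0.1109]
eef_rot: [-179.8, 0.0, 75.1]
ft_force: [-0.5, 0.3, 0.3]
opening: 0.0007
gripper_force: 0.0
```

step_arm --pt "0 0.9 0 0 0 0 0" --pt "0 1.8 0 0 0 0 0" --pt "0 2.7 0 0 0 0 0" --pt "0 3.6 0 0 0 0 0" --pt "0 4.4 0 0 0 0 0" --pt "0 5.2 0 0 0 0 0" --pt "0 6.0 0 0 0 0 0" --pt "0 6.8 0 0 0 0 0"

```text
time_s: 2.82
tool_pos: [0.5698, 0.082, 0.1127]
eef_rot: [180.0, -0.0, 75.2]
ft_force: [-0.4, -0.6, -0.0]
opening: 0.0003
gripper_force: 0.1
```

step_arm --pt "0 0.7 0 0 0 0 0" --pt "0 1.4 0 0 0 0 0" --pt "0 2.1 0 0 0 0 0" --pt "0 2.1 0 0 0 0 0" --pt "0 2.1 0 0 0 0 0"

```text
time_s: 3.23
tool_pos: [0.575, 0.1016, 0.1125]
eef_rot: [-180.0, 0.0, 75.2]
ft_force: [-0.3, 0.9, 0.2]
opening: 0.0002
gripper_force: 0.0
```

```bash
python3 - <<'E'
from h import *
o=get_obs();d=o['tool_pos'][:2]-C;print(o['tool_pos'],np.linalg.norm(d),o['ft_force'])
S=camera("side");cv2.imwrite("pics/s1.png",cv2.resize(S[140:290,170:320],(450,450))[:,:,::-1])
E
```

```text
[0.57499526 0.10155227 0.11253687] 0.18524447949195177 [-0.28513257  0.87348546  0.19164757]
```

View pics/s1.png

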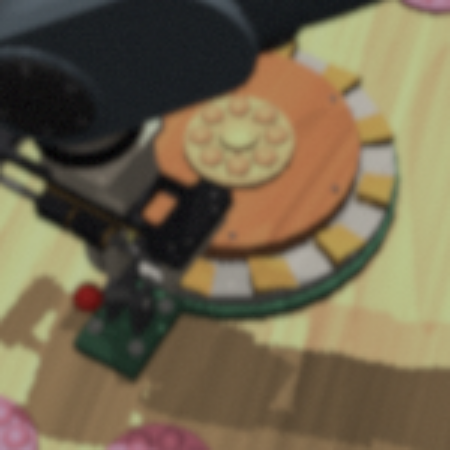

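The knob sits back at its stop, at crop (88,298), clear of the fingertips. I'll withdraw upward and go to the peg.

step_arm --pt "0 0 0 -2 0 0 0" --pt "0 0 0 -4.5 0 0 0" --pt "0 0 0 -7 0 0 0" --pt "0 0 0 -9 0 0 0" --pt "0 0 0 -10 0 0 0" --pt "0 0 0 -10 0 0 0"

```text
time_s: 3.78
tool_pos: [0.5759, 0.101, 0.2147]
eef_rot: [179.8, -0.1, 75.1]
ft_force: [-0.1, -0.4, -0.7]
opening: 0.0005
gripper_force: 0.0
```

```bash
cat >>h.py <<'E'
def st(x,y,z):
    p=Ro.from_euler('z',PH-90,degrees=True).apply([x/1000,y/1000,0]);return np.array([C[0]+p[0],C[1]+p[1],z])
def insta(p):
    return Ro.from_euler('z',90-PH,degrees=True).apply([p[0]-C[0],p[1]-C[1],p[2]])*1000
E
python3 -c "
from h import *
plan(st(78,-86,.21),PH-90)"
```

```text
[-27.08   7.73   0.46] [ 0.002 -0.004  1.568]
```

step_arm --pt "0 -2 0.6 0 0 0 0.11" --pt "0 -4 1.2 0 0 0 0.22" --pt "0 -6 1.8 0 0 0 0.33" --pt "0 -8 2.4 0 0 0 0.44" --pt "0 -10 3 0 0 0 0.55" --pt "0 -12 3.6 0 0 0 0.66" --pt "0 -14 4.2 0 0 0 0.77" --pt "0 -16 4.8 0 0 0 0.88"

```text
time_s: 4.45
tool_pos: [0.5797, -0.0668, 0.2108]
eef_rot: [-179.9, 0.1, 24.4]
ft_force: [-0.8, -0.2, -0.1]
opening: 0.0005
gripper_force: 0.0
```

```bash
python3 -c "
from h import *
plan(st(78,-86,.21),PH-90)"
```

```text
[-4.57 10.41  0.08] [-0.001  0.002  0.683]
```

step_arm --pt "0 -0.7 1.7 0 0 0 0.11" --pt "0 -1.4 3.4 0 0 0 0.22" --pt "0 -2.2 5.1 0 0 0 0.33" --pt "0 -3 6.8 0 0 0 0.44" --pt "0 -3.7 8.5 0 0 0 0.55" --pt "0 -4.4 9.9 0 0 0 0.66" --pt "0 -4.5 10.1 0 0 0 0.682" --pt "0 -4.5 10.1 0 0 0 0.682"

```text
time_s: 5.12
tool_pos: [0.5812, -0.1766, 0.2112]
eef_rot: [-180.0, 0.1, -14.3]
ft_force: [-0.0, -0.2, 0.5]
opening: 0.0005
gripper_force: 0.0
```

```bash
python3 - <<'E'
from h import *
plan(st(78,-86,.078),PH-90)
o=get_obs();print(insta(o['tool_pos']),o['eef_rot'])
cv2.imwrite("pics/s2.png",cv2.resize(np.hstack([camera("side")[120:290,170:320],camera("wrist")[::2,::2][:170]]),None,fx=1.9,fy=1.9)[:,:,::-1])
E
```

```text
[ 0.11  0.38 13.32] [-0.     0.002  0.006]
[ 77.11072229 -82.25544623 211.20665112] [-1.79980936e+02  1.13542567e-01 -1.43380842e+01]
```

View pics/s2.png

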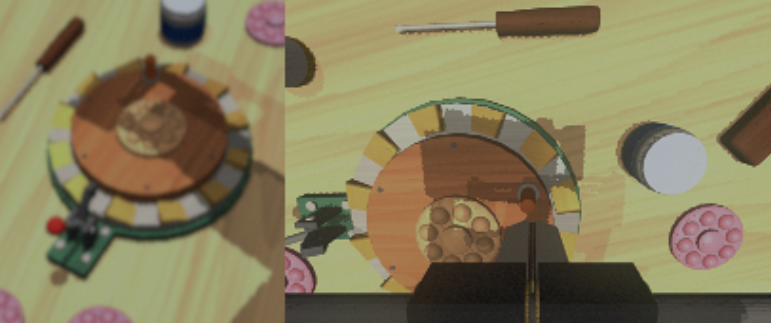

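```bash
python3 - <<'E'
from h import *
def proj(m,T,p):
    A=np.linalg.inv(T);f=192/np.tan(np.radians(m['vfov']/2));q=A[:3,:3]@p+A[:3,3]
    return np.round([m['cx']+f*q[0]/-q[2],m['cy']-f*q[1]/-q[2]],1)
o=get_obs();m=camera_model("wrist")
T=np.eye(4);T[:3,:3]=Ro.from_euler('xyz',o['eef_rot'],degrees=True).as_matrix();T[:3,3]=o['tool_pos']
s=camera_model("side")
for n,p in(("tip",o['tool_pos']),("below",o['tool_pos']*[1,1,0]+[0,0,.1]),("peg",st(45,-78,.102)),("pegbase",st(45,-78,.06)),("tin",np.array([.5525,-.3154,.075]))):
    w=proj(m,T@m['T_tool_cam'],p);print(n,w,"crop",w/2*1.9+[285,0],proj(s,s['T'],p), (proj(s,s['T'],p)-[170,120])*1.9)
E
```

```text
tip [259.5 244.9] crop [531.525 232.655] [240.5 115.6] [133.95  -8.36]
below [259.6 189. ] crop [531.62 179.55] [241.8 146.3] [136.42  49.97]
peg [255.9 222.7] crop [528.105 211.565] [251.3 151.2] [154.47  59.28]
pegbase [256.4 207.4] crop [528.58 197.03] [251.5 161.6] [154.85  79.04]
tin [406.3 175.9] crop [670.985 167.105] [266.7 120.1] [183.73   0.19]
```

In the wrist view the peg is at crop (530,200), close to the predicted (528,205). The spot below the fingertips is about 32 mm past it, so I can go down.

step_arm --pt "0 0.1 0.3 2.8 0 0 0" --pt "0 0.1 0.3 5.6 0 0 0" --pt "0 0.1 0.3 8.4 0 0 0" --pt "0 0.1 0.3 11 0 0 0" --pt "0 0.1 0.3 12.6 0 0 0" --pt "0 0.1 0.3 13.2 0 0 0" --pt "0 0.1 0.3 13.2 0 0 0"

```text
time_s: 5.8
tool_pos: [0.5814, -0.1783, 0.0793]
eef_rot: [-180.0, 0.1, -14.2]
ft_force: [-0.5, -0.3, 0.4]
opening: 0.0004
gripper_force: 0.0
```

step_arm --pt "0 -0.5 0 0 0 0 0" --pt "0 -1 0 0 0 0 0" --pt "0 -1.4 0 0 0 0 0" --pt "0 -1.8 0 0 0 0 0" --pt "0 -2.2 0 0 0 0 0" --pt "0 -2.6 0 0 0 0 0" --pt "0 -3 0 0 0 0 0" --pt "0 -3.4 0 0 0 0 0"

```text
time_s: 6.47
tool_pos: [0.5503, -0.1721, 0.0826]
eef_rot: [179.9, -0.3, -14.3]
ft_force: [4.6, -5.7, 0.6]
opening: 0.0005
gripper_force: 2.7
```

```bash
python3 -c "
from h import *
o=get_obs();print(insta(o['tool_pos']),o['ft_force'])
plan(st(16,-86,.078),PH-90)"
```

```text
[ 46.04095099 -85.68380122  82.58221803] [ 4.62908424 -5.68242031  0.58315714]
[-3.01  0.01  0.44] [ 0.002 -0.006  0.007]
```

step_arm --pt "0 -0.4 0 0 0 0 0" --pt "0 -0.8 0 0 0 0 0" --pt "0 -1.2 0 0 0 0 0" --pt "0 -1.6 0 0 0 0 0" --pt "0 -2.0 0 0 0 0 0" --pt "0 -2.4 0 0 0 0 0" --pt "0 -2.7 0 0 0 0 0" --pt "0 -2.7 0 0 0 0 0"

```text
time_s: 7.13
tool_pos: [0.5218, -0.1637, 0.0804]
eef_rot: [-180.0, 0.1, -14.3]
ft_force: [-0.4, -0.2, -0.0]
opening: 0.0002
gripper_force: 0.0
```

```bash
python3 -c "
from h import *
o=get_obs();print(insta(o['tool_pos']),o['ft_force'])
plan(st(16,-86,.078),PH-90)
S=camera('side');T=camera('top');cv2.imwrite('pics/s3.png',cv2.resize(np.hstack([S[140:290,170:320],T[120:270,170:320]]),None,fx=2.6,fy=2.6)[:,:,::-1])"
```

```text
[ 16.37490485 -84.83877058  80.35567006] [-0.40855397 -0.24556941 -0.03158669]
[-0.04  0.12  0.24] [-0.     0.002  0.006]
```

View pics/s3.png

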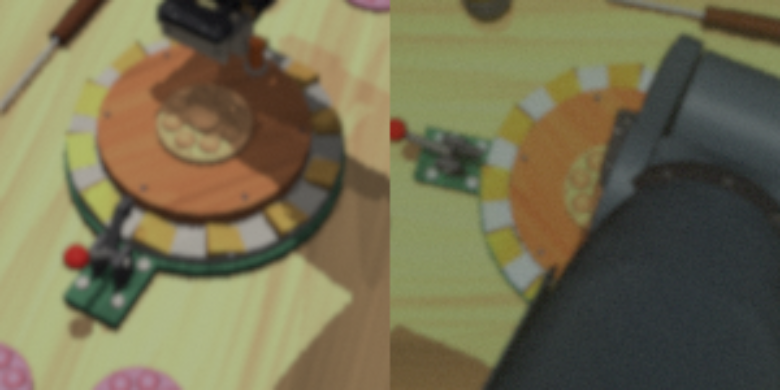

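The knob is still back at crop (77,257), and the peg has moved to crop (258,50). I'll back off, rise and check the table angle.

step_arm --pt "0 0.7 0 0 0 0 0" --pt "0 1.4 0 0 0 0 0" --pt "0 1.5 0 -2 0 0 0" --pt "0 1.5 0 -5 0 0 0" --pt "0 1.5 0 -8.5 0 0 0" --pt "0 1.5 0 -12 0 0 0" --pt "0 1.5 0 -14 0 0 0" --pt "0 1.5 0 -14 0 0 0"

```text
time_s: 7.9
tool_pos: [0.5398, -0.1688, 0.2253]
eef_rot: [179.9, -0.4, -14.3]
ft_force: [0.6, -0.4, 0.2]
opening: 0.0004
gripper_force: 0.0
```

```bash
cat >>h.py <<'E'
def proj(n,p):
    m=camera_model(n);A=np.linalg.inv(m['T']);f=192/np.tan(np.radians(m['vfov']/2));q=A[:3,:3]@p+A[:3,3]
    return np.array([m['cx']+f*q[0]/-q[2],m['cy']-f*q[1]/-q[2]])
E
python3 - <<'E'
from h import *
S=camera("side");cv2.imwrite("pics/s4.png",cv2.resize(S[110:260,190:340],(600,600),interpolation=2)[:,:,::-1])
for t in(-60,-75,-85,-90,-95):
    print(t,[(proj("side",st(90*np.cos(np.radians(t)),90*np.sin(np.radians(t)),z))-[190,110])*4 for z in(.102,.06)])
plan(st(0,255,.21),PH)
E
```

```text
-60 [array([245.29096409, 164.94901973]), array([245.92401125, 206.56453018])]
-75 [array([280.48391877, 169.15630293]), array([280.16515157, 210.74993596])]
-85 [array([302.74450302, 175.72557366]), array([301.81991512, 217.27086537])]
-90 [array([313.2863399 , 180.09115947]), array([312.0728687 , 221.60199228])]
-95 [array([323.33745097, 185.14569706]), array([321.84687565, 226.61515769])]
[ -3.19 -34.03   1.23] [ 0.003 -0.003 -1.564]
```

View pics/s4.png

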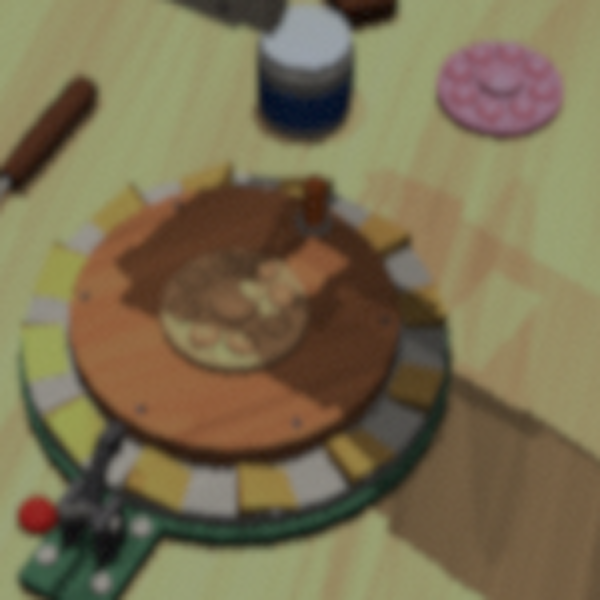

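The peg is now at crop (316,182), around -91°. For a precise check I'll compare the phase of the tooth pattern before and after, by sampling the rim in polar coordinates.

```bash
python3 - <<'E'
from h import *
S0=cv2.imread("pics/side0.png")[:,:,::-1].copy();S1=camera("side")
a=np.arange(-180,180,.5)
def prof(im):
    h=cv2.cvtColor(im,cv2.COLOR_RGB2HSV)[:,:,1].astype(np.float32);o=0
    for r in(120,125,130,135):
        q=np.array([proj("side",st(r*np.cos(np.radians(t)),r*np.sin(np.radians(t)),.044)) for t in a],np.float32)
        o=o+cv2.remap(h,q[None,:,0],q[None,:,1],cv2.INTER_LINEAR)[0]
    return o/4
for lo,hi in((-80,60),(0,80),(100,180),(-180,-120),(-80,0),(110,150)):
    s=(a>=lo)&(a<hi);f=[]
    for im in(S0,S1):
        p=prof(im)[s];p=p-p.mean();f.append(np.sum(p*np.exp(-1j*np.radians(12*a[s]))))
    print(lo,hi,"offset deg (ccw)",np.degrees(np.angle(f[1]/f[0]))/-12,np.abs(f))
for im in(S0,S1):
    c=blob(im,(3,150,40),(14,255,255),(235,140,285,158));print(c[:2])
# screws on disc
E
```

```text
Traceback (most recent call last):
  File "h.py", line 31, in proj
    m=camera_model(n);A=np.linalg.inv(m['T']);f=192/np.tan(np.radians(m['vfov']/2));q=A[:3,:3]@p+A[:3,3]
ValueError: time passes only in moves, steps and waits
```

```bash
sed -i '1a import functools' h.py; sed -i '0,/^import cv2/s//import cv2/' h.py; sed -i '3a camera_model=functools.cache(camera_model)' h.py; head -5 h.py; python3 - <<'E'
from h import *
S0=cv2.imread("pics/side0.png")[:,:,::-1].copy();S1=camera("side")
cv2.imwrite("pics/raw1.png",S1[:,:,::-1])
a=np.arange(-180,180,.5)
def prof(im):
    h=cv2.cvtColor(im,cv2.COLOR_RGB2HSV)[:,:,1].astype(np.float32);o=0
    for r in(120,125,130,135):
        q=np.array([proj("side",st(r*np.cos(np.radians(t)),r*np.sin(np.radians(t)),.044)) for t in a],np.float32)
        o=o+cv2.remap(h,q[None,:,0],q[None,:,1],cv2.INTER_LINEAR)[0]
    return o/4
P=[prof(S0),prof(S1)]
for lo,hi in((-60,60),(0,60),(120,180),(-180,-120),(-60,0),(100,160)):
    s=(a>=lo)&(a<hi);f=[]
    for p in P:
        p=p[s];p=p-p.mean();f.append(np.sum(p*np.exp(-1j*np.radians(12*a[s]))))
    print(lo,hi,"offset deg (ccw)",np.degrees(np.angle(f[1]/f[0]))/-12,np.abs(f))
for im in(S0,S1):
    c=blob(im,(3,150,40),(14,255,255),(235,140,285,158));print(c[:2])
E
```

```text
from workcell import *
import functools
import cv2,numpy as np
camera_model=functools.cache(camera_model)
def ray(n,u,v):
-60 60 offset deg (ccw) -4.0708191112436305 [4737.82121407 5917.7731595 ]
0 60 offset deg (ccw) -4.88633461136151 [3188.8967143  3192.75963919]
120 180 offset deg (ccw) -4.955090801675573 [4519.16287657 4564.74181551]
-180 -120 offset deg (ccw) -5.498417986522362 [3651.83395019 3682.80278886]
-60 0 offset deg (ccw) -3.613228288579682 [1592.70764831 2959.25997833]
100 160 offset deg (ccw) -4.980649672161156 [4571.76776483 4526.23311811]
(array([248.86666667, 155.        ]), array([247, 153,   4,   5,  15], dtype=int32))
(array([268.5  , 156.125]), array([266, 155,   6,   3,  16], dtype=int32))
```

```bash
python3 - <<'E'
from h import *
S0,S1,T0=[cv2.imread(f"pics/{n}.png")[:,:,::-1].copy() for n in("side0","raw1","top0")]
# ring centre/circle refinement: knob, tongue
a=np.arange(-180,180,.5)
def prof(n,im,z):
    h=cv2.cvtColor(im,cv2.COLOR_RGB2HSV)[:,:,1].astype(np.float32);o=0
    for r in(118,123,128,133):
        q=np.array([proj(n,st(r*np.cos(np.radians(t)),r*np.sin(np.radians(t)),z)) for t in a],np.float32)
        o=o+cv2.remap(h,q[None,:,0],q[None,:,1],cv2.INTER_LINEAR)[0]
    return o/4
for nm,n,im in(("side0","side",S0),("now","side",S1),("top0","top",T0)):
  for z in(.036,.044):
    P=prof(n,im,z);out=[]
    for c in range(-180,180,60):
        s=(a>=c)&(a<c+60);p=P[s]-P[s].mean();f=np.sum(p*np.exp(1j*np.radians(12*a[s])))
        # saturation minimum angle mod 30
        out.append(round(((np.degrees(np.angle(f))+180)/12+15)%30-15,1))
    print(nm,z,out)
E
```

```text
side0 0.036 [np.float64(2.9), np.float64(4.3), np.float64(-0.8), np.float64(-3.0), np.float64(-4.1), np.float64(-0.3)]
side0 0.044 [np.float64(0.3), np.float64(2.8), np.float64(1.4), np.float64(-0.2), np.float64(-2.8), np.float64(-1.5)]
now 0.036 [np.float64(-2.5), np.float64(-1.1), np.float64(-3.9), np.float64(-7.8), np.float64(-7.9), np.float64(-5.5)]
now 0.044 [np.float64(-5.2), np.float64(-3.2), np.float64(-2.3), np.float64(-5.1), np.float64(-7.0), np.float64(-6.5)]
top0 0.036 [np.float64(2.2), np.float64(2.9), np.float64(1.7), np.float64(-0.8), np.float64(-2.0), np.float64(-0.3)]
top0 0.044 [np.float64(2.0), np.float64(2.4), np.float64(1.1), np.float64(-0.6), np.float64(-1.4), np.float64(0.2)]
```

The tooth phase shows the table turned about 35° instead of 30°, because my estimate of the axis was about 5 mm off. I'll nudge the peg back by about 8 mm from its other side while the pawl is still up.

```bash
python3 -c "
from h import *
o=get_obs();print(insta(o['tool_pos']))
plan(st(-29,-86,.225),PH-90)"
```

```text
[ 32.47246331 -84.89906559 219.57526045]
[-6.15  0.07 -0.53] [-0.     0.001  0.006]
```

step_arm --pt "0 -2 0 0 0 0 0" --pt "0 -4 0 0 0 0 0" --pt "0 -6.1 0 0 0 0 0" --pt "0 -6.1 0 2 0 0 0" --pt "0 -6.1 0 5 0 0 0" --pt "0 -6.1 0 8 0 0 0" --pt "0 -6.1 0 11 0 0 0" --pt "0 -6.1 0 13.5 0 0 0"

```text
time_s: 8.72
tool_pos: [0.477, -0.1523, 0.0823]
eef_rot: [-180.0, 0.2, -14.3]
ft_force: [-0.6, 0.7, 0.1]
opening: 0.0002
gripper_force: 0.0
```

step_arm --pt "0 0 0 0.2 0 0 0" --pt "0 0 0 0.2 0 0 0"

```text
time_s: 8.88
tool_pos: [0.4772, -0.1524, 0.0819]
eef_rot: [-180.0, 0.3, -14.3]
ft_force: [0.1, -0.9, 0.6]
opening: 0.0001
gripper_force: 0.0
```

```bash
python3 -c "
from h import *
o=get_obs();print(insta(o['tool_pos']),o['ft_force'])
plan(st(-7,-86,.08),PH-90)"
```

```text
[-29.61289894 -85.19332121  81.9473338 ] [ 0.05434542 -0.85319468  0.63049224]
[2.26 0.1  0.18] [-0.001  0.005  0.006]
```

step_arm --pt "0 0.4 0 0 0 0 0" --pt "0 0.8 0 0 0 0 0" --pt "0 1.1 0 0 0 0 0" --pt "0 1.4 0 0 0 0 0" --pt "0 1.7 0 0 0 0 0" --pt "0 1.9 0 0 0 0 0" --pt "0 2.1 0 0 0 0 0" --pt "0 2.2 0 0 0 0 0"

```text
time_s: 9.55
tool_pos: [0.5, -0.1584, 0.0837]
eef_rot: [-180.0, -0.0, -14.3]
ft_force: [-2.5, -0.5, 1.4]
opening: 0.0004
gripper_force: 1.1
```

step_arm --pt "0 -0.8 0 0 0 0 0" --pt "0 -1.5 0 0 0 0 0" --pt "0 -1.5 0 -3 0 0 0" --pt "0 -1.5 0 -6 0 0 0" --pt "0 -1.5 0 -9.5 0 0 0" --pt "0 -1.5 0 -13 0 0 0" --pt "0 -1.5 0 -14 0 0 0" --pt "0 -1.5 0 -14 0 0 0"

```text
time_s: 10.22
tool_pos: [0.4859, -0.1549, 0.2262]
eef_rot: [180.0, -0.3, -14.3]
ft_force: [-0.4, 0.7, -0.0]
opening: 0.0005
gripper_force: 0.0
```

```bash
python3 - <<'E'
from h import *
S0=cv2.imread("pics/side0.png")[:,:,::-1].copy();S1=camera("side")
cv2.imwrite("pics/raw2.png",S1[:,:,::-1])
a=np.arange(-180,180,.5)
def prof(im):
    h=cv2.cvtColor(im,cv2.COLOR_RGB2HSV)[:,:,1].astype(np.float32);o=0
    for r in(120,125,130,135):
        q=np.array([proj("side",st(r*np.cos(np.radians(t)),r*np.sin(np.radians(t)),.044)) for t in a],np.float32)
        o=o+cv2.remap(h,q[None,:,0],q[None,:,1],cv2.INTER_LINEAR)[0]
    return o/4
P=[prof(S0),prof(S1)]
for lo,hi in((-60,60),(0,60),(120,180),(-180,-120),(100,160)):
    s=(a>=lo)&(a<hi);f=[]
    for p in P:
        p=p[s];p=p-p.mean();f.append(np.sum(p*np.exp(-1j*np.radians(12*a[s]))))
    print(lo,hi,"offset deg (ccw)",np.degrees(np.angle(f[1]/f[0]))/-12)
plan(st(0,250,.225),PH)
E
```

```text
-60 60 offset deg (ccw) 3.407155869822209
0 60 offset deg (ccw) 2.646031126879939
120 180 offset deg (ccw) 2.8169416944867858
-180 -120 offset deg (ccw) 2.6435959037904917
100 160 offset deg (ccw) 2.709744044303602
[  2.37 -33.52  -0.11] [ 2.000e-03 -1.000e-03 -1.564e+00]
```

The table is now 2.7° short of one notch. That is inside the play, but I'll make one small clockwise nudge to centre it.

step_arm --pt "0 2 0 0 0 0 0" --pt "0 4.5 0 0 0 0 0" --pt "0 6 0 0 0 0 0" --pt "0 6.2 0 3 0 0 0" --pt "0 6.2 0 6.5 0 0 0" --pt "0 6.2 0 10 0 0 0" --pt "0 6.2 0 13 0 0 0" --pt "0 6.2 0 14 0 0 0"

```text
time_s: 10.93
tool_pos: [0.5416, -0.1686, 0.0775]
eef_rot: [-179.9, 0.5, -14.3]
ft_force: [0.3, -0.4, -1.0]
opening: 0.0001
gripper_force: 0.0
```

```bash
python3 -c "
from h import *
o=get_obs();print(insta(o['tool_pos']),o['ft_force'])
plan(st(24,-86,.08),PH-90)"
```

```text
[ 36.75603499 -84.52231385  77.4566626 ] [ 0.26008461 -0.40842676 -0.99020147]
[-1.28  0.14 -0.24] [-0.001  0.009  0.006]
```

step_arm --pt "0 -0.3 0 0 0 0 0" --pt "0 -0.6 0 0 0 0 0" --pt "0 -0.8 0 0 0 0 0" --pt "0 -1.0 0 0 0 0 0" --pt "0 -1.15 0 0 0 0 0" --pt "0 -1.25 0 0 0 0 0" --pt "0 -1.25 0 0 0 0 0"

```text
time_s: 11.52
tool_pos: [0.5334, -0.167, 0.0844]
eef_rot: [180.0, -0.1, -14.3]
ft_force: [-0.8, -0.0, 0.1]
opening: 0.0007
gripper_force: 0.0
```

step_arm --pt "0 0.8 0 0 0 0 0" --pt "0 1.5 0 0 0 0 0" --pt "0 1.5 0 -3 0 0 0" --pt "0 1.5 0 -6 0 0 0" --pt "0 1.5 0 -9.5 0 0 0" --pt "0 1.5 0 -13 0 0 0" --pt "0 1.5 0 -14 0 0 0" --pt "0 1.5 0 -14 0 0 0"

```text
time_s: 12.18
tool_pos: [0.5494, -0.1712, 0.2267]
eef_rot: [180.0, -0.3, -14.3]
ft_force: [0.3, 0.4, -0.2]
opening: 0.0004
gripper_force: 0.0
```

```bash
cat >ph.py <<'E'
from h import *
S0=cv2.imread("pics/side0.png")[:,:,::-1].copy();S1=camera("side")
a=np.arange(-180,180,.5)
def prof(im):
    h=cv2.cvtColor(im,cv2.COLOR_RGB2HSV)[:,:,1].astype(np.float32);o=0
    for r in(120,125,130,135):
        q=np.array([proj("side",st(r*np.cos(np.radians(t)),r*np.sin(np.radians(t)),.044)) for t in a],np.float32)
        o=o+cv2.remap(h,q[None,:,0],q[None,:,1],cv2.INTER_LINEAR)[0]
    return o/4
P=[prof(S0),prof(S1)]
for lo,hi in((0,60),(120,180),(-180,-120)):
    s=(a>=lo)&(a<hi);f=[]
    for p in P:
        p=p[s];p=p-p.mean();f.append(np.sum(p*np.exp(-1j*np.radians(12*a[s]))))
    print(lo,hi,"offset deg (ccw)",np.degrees(np.angle(f[1]/f[0]))/-12)
b=blob(S1,(0,170,90),(6,255,255),(185,190,235,240));print("knob",b[:2],insta(onz("side",*b[0],.115)))
plan(st(0,250,.225),PH)
E
python3 ph.py
```

```text
0 60 offset deg (ccw) 2.6492623937785136
120 180 offset deg (ccw) 2.7347026227873403
-180 -120 offset deg (ccw) 2.8958812072883933
knob (array([198.91176471, 237.44117647]), array([195, 235,   9,   5,  34], dtype=int32)) [  0.36507439 214.34584825 115.        ]
[ -4.17 -33.52  -0.1 ] [ 2.000e-03 -1.000e-03 -1.564e+00]
```

It stopped just short of contact, so I'll repeat it a little further.

step_arm --pt "0 -0.4 0 3 0 0 0" --pt "0 -0.8 0 6.5 0 0 0" --pt "0 -0.8 0 10 0 0 0" --pt "0 -0.8 0 13 0 0 0" --pt "0 -0.8 0 14.3 0 0 0" --pt "0 -0.8 0 14.3 0 0 0"

```text
time_s: 12.73
tool_pos: [0.5371, -0.1675, 0.0754]
eef_rot: [-179.9, 0.5, -14.3]
ft_force: [0.0, 0.5, -0.0]
opening: 0.0003
gripper_force: 0.0
```

```bash
python3 -c "
from h import *
o=get_obs();print(insta(o['tool_pos']),o['ft_force'])
plan(st(24.5,-86,.08),PH-90)"
```

```text
[ 32.12636577 -84.62164689  75.44159914] [ 0.03544886  0.54990875 -0.04041319]
[-0.77  0.13 -0.45] [-0.001  0.009  0.006]
```

step_arm --pt "0 -0.3 0 0 0 0 0" --pt "0 -0.5 0 0 0 0 0" --pt "0 -0.7 0 0 0 0 0" --pt "0 -0.85 0 0 0 0 0" --pt "0 -0.9 0 0 0 0 0" --pt "0 -0.9 0 0 0 0 0" --pt "0 -0.9 0 0 0 0 0"

```text
time_s: 13.32
tool_pos: [0.5317, -0.1666, 0.0813]
eef_rot: [180.0, -0.1, -14.3]
ft_force: [2.3, 0.0, 1.3]
opening: 0.0008
gripper_force: 1.1
```

```bash
python3 ph.py; python3 -c "
from h import *
o=get_obs();print(insta(o['tool_pos']),o['ft_force'])"
```

```text
0 60 offset deg (ccw) 1.5837805286828655
120 180 offset deg (ccw) 1.6814040663798995
-180 -120 offset deg (ccw) 1.7000562661258698
knob (array([198.91176471, 237.44117647]), array([195, 235,   9,   5,  34], dtype=int32)) [  0.36507439 214.34584825 115.        ]
[ -2.43 -33.52 -14.39] [ 1.000e-03 -1.000e-03 -1.564e+00]
[ 26.61345089 -85.07545651  81.14852091] [ 1.73066883 -0.31892368  1.74628159]
```

The offset is now 1.6° (0.03 rad), well inside the play. I'll back off, rise and go round to the outer side of the knob.

step_arm --pt "0 0.8 0 0 0 0 0" --pt "0 1.5 0 0 0 0 0" --pt "0 1.5 0 -3 0 0 0" --pt "0 1.5 0 -6 0 0 0" --pt "0 1.5 0 -9.5 0 0 0" --pt "0 1.5 0 -13 0 0 0" --pt "0 1.5 0 -15 0 0 0" --pt "0 1.5 0 -15 0 0 0"

```text
time_s: 14.03
tool_pos: [0.5478, -0.1708, 0.2353]
eef_rot: [179.9, -0.4, -14.3]
ft_force: [-1.2, -0.7, 0.3]
opening: 0.0007
gripper_force: 0.0
```

step_arm --pt "0 -0.5 -2.2 0 0 0 -0.11" --pt "0 -1 -4.4 0 0 0 -0.22" --pt "0 -1.5 -6.6 0 0 0 -0.33" --pt "0 -2 -8.8 0 0 0 -0.44" --pt "0 -2.5 -11 0 0 0 -0.55" --pt "0 -3 -13.2 0 0 0 -0.66" --pt "0 -3.5 -15.4 0 0 0 -0.77" --pt "0 -3.9 -17.6 0 0 0 -0.88"

```text
time_s: 14.7
tool_pos: [0.5513, 0.0113, 0.2295]
eef_rot: [-179.9, 0.1, 36.4]
ft_force: [1.6, -0.2, 0.5]
opening: 0.0005
gripper_force: 0.0
```

```bash
python3 -c "
from h import *
plan(st(0,252,.225),PH)"
```

```text
[ 12.43 -10.09   0.44] [-0.002  0.001 -0.679]
```

step_arm --pt "0 2 -1.6 0 0 0 -0.11" --pt "0 4 -3.2 0 0 0 -0.22" --pt "0 6 -4.9 0 0 0 -0.33" --pt "0 8 -6.5 0 0 0 -0.44" --pt "0 10 -8.1 0 0 0 -0.55" --pt "0 12 -9.7 0 0 0 -0.66" --pt "0 12.3 -10 0 0 0 -0.68" --pt "0 12.3 -10 0 0 0 -0.68"

```text
time_s: 15.37
tool_pos: [0.5918, 0.1645, 0.2292]
eef_rot: [-179.9, 0.0, 75.1]
ft_force: [-0.3, -1.1, -0.5]
opening: 0.0007
gripper_force: 0.0
```

```bash
python3 - <<'E'
from h import *
plan(st(0,252,.109),PH)
o=get_obs();print(insta(o['tool_pos']),o['eef_rot'])
b=blob(camera("wrist"),(0,170,60),(6,255,255),(150,150,370,384));print(b[:2])
m=camera_model("wrist")
T=np.eye(4);T[:3,:3]=Ro.from_euler('xyz',o['eef_rot'],degrees=True).as_matrix();T[:3,3]=o['tool_pos']
A=np.linalg.inv(T@m['T_tool_cam']);f=192/np.tan(np.radians(m['vfov']/2))
q=A[:3,:3]@st(0,217,.115)+A[:3,3];print(m['cx']+f*q[0]/-q[2],m['cy']-f*q[1]/-q[2])
E
```

```text
[ 0.17 -0.06 12.02] [-0.002  0.001 -0.003]
[  0.82623888 250.43070503 229.20782789] [-1.79893046e+02  4.75722704e-02  7.51439528e+01]
(array([259.29411765, 223.25490196]), array([255, 217,  10,  12,  51], dtype=int32))
259.572746301342 223.36127459156555
```

The knob is exactly where predicted. I'll go down and push it inward.

step_arm --pt "0 0.2 0 3 0 0 0" --pt "0 0.2 0 6 0 0 0" --pt "0 0.2 0 9 0 0 0" --pt "0 0.2 0 11 0 0 0" --pt "0 0.2 0 12 0 0 0" --pt "0 0.2 0 12 0 0 0"

```text
time_s: 15.92
tool_pos: [0.5914, 0.164, 0.1085]
eef_rot: [-179.8, 0.1, 74.9]
ft_force: [-0.5, 0.3, 1.1]
opening: 0.0006
gripper_force: 0.0
```

step_arm --pt "0 -0.8 0 0 0 0 0" --pt "0 -1.6 0 0 0 0 0" --pt "0 -2.4 0 0 0 0 0" --pt "0 -3.2 0 0 0 0 0" --pt "0 -4 0 0 0 0 0" --pt "0 -4.7 0 0 0 0 0" --pt "0 -5.4 0 0 0 0 0" --pt "0 -6 0 0 0 0 0"

```text
time_s: 16.58
tool_pos: [0.5768, 0.1064, 0.1107]
eef_rot: [-180.0, 0.0, 75.0]
ft_force: [0.2, -0.2, 0.1]
opening: 0.001
gripper_force: 0.0
```

step_arm --pt "0 -0.6 0 0 0 0 0" --pt "0 -1.2 0 0 0 0 0" --pt "0 -1.8 0 0 0 0 0" --pt "0 -2.4 0 0 0 0 0" --pt "0 -2.8 0 0 0 0 0" --pt "0 -2.8 0 0 0 0 0"

```text
time_s: 17.08
tool_pos: [0.5697, 0.0795, 0.1106]
eef_rot: [-180.0, 0.0, 75.0]
ft_force: [-0.3, -0.7, -0.2]
opening: 0.0005
gripper_force: 0.0
```

step_arm --pt "0 0.5 0 -2 0 0 0" --pt "0 1 0 -5 0 0 0" --pt "0 1 0 -8.5 0 0 0" --pt "0 3 0 -12 0 0 0" --pt "0 6 0 -14 0 0 0" --pt "0 9 0 -14 0 0 0" --pt "0 12 0 -14 0 0 0" --pt "0 12 0 -14 0 0 0"

```text
time_s: 17.75
tool_pos: [0.6012, 0.2005, 0.2507]
eef_rot: [180.0, -0.1, 75.2]
ft_force: [0.0, -0.0, 0.5]
opening: 0.0003
gripper_force: 0.0
```

```bash
python3 - <<'E'
from h import *
import runpy
S=camera("side");P=camera("top")
o=get_obs();print(o['tool_pos'])
k=[]
for n,im,roi in(("side",S,(190,195,240,240)),("top",P,(165,160,220,195))):
    b=blob(im,(0,170,70),(6,255,255),roi);print(n,b[:2]);k.append(b[0])
K=tri(*k);print(insta(K[0]),K[1])
cv2.imwrite("pics/s5.png",cv2.resize(np.hstack([S[130:280,170:320],P[120:270,170:320]]),None,fx=2.6,fy=2.6,interpolation=2)[:,:,::-1])
E
python3 ph.py
```

```text
[0.60058088 0.1970234  0.25020614]
side (array([218.24242424, 210.90909091]), array([214, 207,   9,   9,  66], dtype=int32))
top (array([202.12244898, 176.65306122]), array([199, 173,   8,   8,  49], dtype=int32))
[ -0.47462469 135.83902326 123.02456452] 0.00289926043841581
0 60 offset deg (ccw) 2.107432865987874
120 180 offset deg (ccw) 1.6413869210702352
-180 -120 offset deg (ccw) 1.8016486174982127
knob (array([218.171875, 210.78125 ]), array([214, 207,   9,   9,  64], dtype=int32)) [  4.95779197 131.69178825 115.        ]
[-3.32 -0.11  2.53] [-0.001  0.001 -0.004]
```

View pics/s5.png

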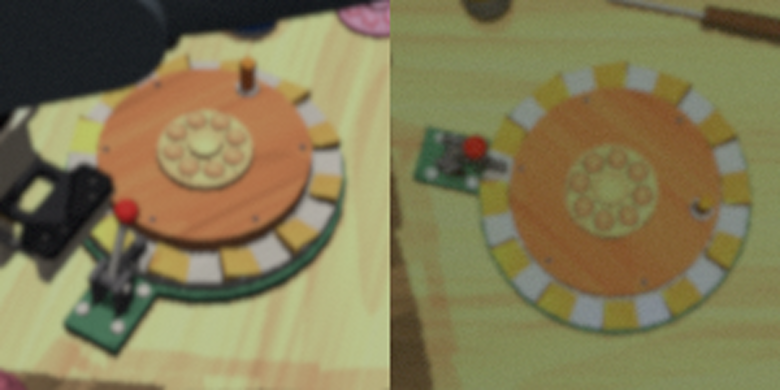

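The knob is back at its start pixels: side (218.2,210.8), originally (218.0,210.4). The pawl is down, the peg is one notch on, and the rosette is still centred.

```bash
python3 -c "
from workcell import *
print(sign_off())"
```

```text
the job is handed in; nothing more can be done
None
```

I flipped the pawl back, turned the table one notch clockwise and dropped the pawl into the next notch, then handed the job in at about 18 s. I first turned it about 5° too far and nudged it back with the pawl still up, so it now sits about 2° short of centre, inside the 4.6° play; the rosette is still centred on the disc.

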